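Work the power strip past the lamp socket into its bracket

ROBOT

A 6-joint arm with a two-finger parallel gripper is mounted at the origin on the work surface; the furniture and walls round the work are solid. World frame = base frame: x ahead of the robot, y to its left, z up, the work surface at z = 0. Lengths are in m, angles in rad, forces in N, time in s.
With the tool pointing down it reaches from about 0.25 to 0.775 m from the base axis. Payload 4 kg.
Tool frame: the origin (TCP) lies at the very end of the fingers, on their centre line; the grasp point (between the pads) lies hold_point_z behind it (hold_point_z is the distance from the TCP to the grasp point, in m); z points along the fingers, y is the line along which they close (so a half turn about z gives the same grasp; the last joint's range is limited). The gripper opens to 94 mm and grips with 3 to 60 N. Pads are 16 mm wide; open, the fingers measure 119 mm over their backs; the gripper's body (75 mm by 177 mm) begins 78 mm behind the grasp point.
Start: joints at [1.204, 0.087, 1.371, -0, 1.684, -0.103], TCP at [0.143, 0.531, 0.206] pointing down, gripper open.
Joint ranges: [-3.1, 3.1], [-0.76, 2.03], [0.27, 2.55], [-1.08, 4.22], [0.17, 2.65], [-2.57, 2.57]. Speed limits (rad/s): [2.79, 2.79, 3.14, 3.14, 3.14, 3.14].

INTERFACE

Orientations are given as a rotation vector (axis times angle).
In Python, from plant import state, capture, get_calibration, sign_off, recognise, outline_of, hold_point_z gives the robot as it stands.
- The arm moves only by the tool move_arm, never from a script. Its argument "rows" is a list of rows, each a list of 3 entries, a list of its own where there are three numbers: the opening in per cent of the stroke, from 0 (shut) to 100 (fully open), then the shift along the tool's x, y, z in cm, then the turn, a rotation vector about the tool's x, y, z in rad. In form: [[fingers, [tx, ty, tz], [wx, wy, wz]], ...]. A call has 1 to 5 rows; each row shifts and turns the commanded pose from where the row before left it, along the tool's axes as they then stand; what a row does not reach is not made up. A row lasts 1/8 s, in which the tool goes at most 62.5 mm and 10.7 degrees, less where a joint would pass 70% of its speed; a pose out of reach is approached as far as the arm can. A call with a gripper value outside its range is refused whole. The fingers move at their own pace and stop on an object; "grip_force" is the grip in N (left out, the last holds). Time passes only in rows, so rows that do not move let the fingers close. It gives the time, the measured TCP pose, the force, the opening and the grip force at its end, in the units of the state.
- state(): the state, without advancing time (a new reading comes with each control period).
- capture(name): name is "side" or "top"; returns the picture (400x640x3 uint8, red, green, blue); there is no depth.
- get_calibration(name): a dict with "intrinsics" (3x3 intrinsics, pixels), "T" (4x4, takes a point from camera to world coordinates). Camera axes: x right, y down, z forward; pixel columns grow to the right and rows downward; lengths in m; the calibration is good to about 2 mm. A picture is of the moment at which its call begins. get_calibration takes no time and is no camera call.
- sign_off(): hands the job in; it is judged then, once.
Trained networks look in the newest picture that a camera, given by its name, has taken for a name from the list of things; names that differ only in an ending like _2 or _b are one class to them, and where a whole thing is asked for, a point or a joint stands for the part that bears it (a point fixed in the world has none). Each returns a list of dicts, best first, with "p" (0 to 1); they miss things now and then, are a little off and sometimes report something else, mostly with a low value. They report only what shows in the picture. A call takes as long as a camera call.
- recognise(camera, label): "location" ([x, y, z] in m, in the coordinates of the camera as it stood for that picture, good to about 4 mm: the middle of the surface that is visible of it).
- outline_of(camera, label): "region" (400x640 bool, what is visible of it).
The state is a dict: "t": time; "joints": joint angles; "joint_vel": joint speeds; "joint_efforts": joint torques, N m; "position": TCP position; "orientation": TCP orientation; "wrist_force": force on the tool from outside, world axes, zero at the start; "moment": the same for the moment, N m; "gripper_width": finger opening in m; "grasp_force": force on a finger pad.
Only numpy, scipy, OpenCV 4.12 (cv2) and the standard library are available. Lean on these libraries where they do the work, as an engineer would, in place of code of your own. Each camera call takes 0.05 s, during which the arm holds its last target. There are 200 camera calls.

TASK

Put the power strip back into its bracket at the rear of the desk, pushing it across the desk with the fingertips only: angle the end without the cord in between the lamp socket and the rail, push the strip along to the right-hand end plate, then push the cord end round and home, until the whole back of the strip lies against the rail between the end plate and the short tab. Do not grip, lift or tip the strip, push it gently, and leave the beaker, the tape roll and the slide case where they are.

Things in the scene. Friction and masses are not known exactly. Their poses are not given: they have to be found in the camera images.
- power_strip: White multi-socket power strip, loose, 0.3-0.5 kg. Housing 295 x 54 mm, 42 mm high, upright sides. Origin on the underside, z up, y lengthwise: plain end at y = +158 mm, cord end at y = -137 mm; back face (goes to the rail) at x = -26 mm, front face at x = +28 mm. Starts in front of the bracket, back towards the rail, cord end left (own yaw near 3.14). Slides at a few newtons.
- plain_end (a point): Middle of the power strip's short end without cord, 21 mm above its underside.
- cord_end (a point): Middle of the strip's short end with the cord, 21 mm above its underside. A stub of cord, 20 mm long and about 10 mm thick, sticks out here; it offers no resistance. A red rocker switch (fixed, 47 mm above the desk) is on top near this end.
- back_at_plain (a point): Point on the back face of the power strip, 8 mm from the plain end, 11 mm above its underside.
- back_at_cord (a point): Point on the back face of the power strip, 7 mm from the cord end, 11 mm above its underside.
- bracket: Aluminium bracket screwed to the desk, 38 mm high, no floor. Origin on the desk, middle of the rail's front face; x points away from the robot through the rail (opening at negative x), y left along the rail. Rail 4 mm thick, 315 mm long. Right end plate (inner face y = -153.5 mm) stands 56 mm forward of the rail; left short tab (inner face y = +153.5 mm) only 20 mm, so the cord passes it.
- lamp_socket: Bench socket for a swing-arm lamp (none fitted): upright aluminium barrel, 36 mm diameter, 68 mm high, fixed to the desk, small black thumbscrew near the top. Origin on its axis at the desk. Stands before the bracket's right part, axis 92 mm forward of the rail and 45 to 60 mm left of the end plate: 74 mm gap to the rail.
- beaker: Small empty glass beaker, 40 mm in diameter, 45 mm high, standing loose to the right of the bracket. Origin: centre of its underside. Leave it alone.
- tape_roll: Roll of brown tape lying flat, loose, 80 mm in diameter, 19 mm high, to the left of the bracket. Origin: centre of its underside. Leave it alone.
- slide_case: Flat green case for microscope slides, 34 x 88 x 12 mm, lying loose in front of the power strip, towards the robot. Origin: centre of its underside. Leave it alone.

How it is judged:
On the way:
1. the plain end is in behind the lamp socket while the cord end is still outside the bracket, in front of the short tab (y of plain_end in the frame of bracket below -0.12 m and x of plain_end in the frame of bracket above -0.06 m and x of back_at_cord in the frame of bracket below -0.015 m), for 0.05 s.
At the end, for the whole second after the job is handed in: The power strip lies flat and still on the desk inside the bracket, between the end plate and the short tab, its back within 6 mm of the rail at both ends (x of back_at_plain in the frame of bracket between -0.006 and 0.003 m and x of back_at_cord in the frame of bracket between -0.006 and 0.003 m and y of plain_end in the frame of bracket above -0.156 m and y of cord_end in the frame of bracket below 0.156 m and height (world z) of power_strip below 0.004 m and angle between power_strip's own z axis and vertical below 0.03 rad and linear speed of power_strip below 0.01 m/s); the robot touches nothing.
It fails at once if the power strip is lifted or tipped (height (world z) of power_strip above 0.012 m or angle between power_strip's own z axis and vertical above 0.12 rad).
It fails at once if the power strip is pinched or shoved hard (over 35 N from the fingers) (contact force between the fingers and power_strip above 35 N).
It fails at once if the beaker, tape roll or slide case is displaced (distance of any of beaker, tape_roll, slide_case from where it was at the start of the episode above 0.012 m or angle between beaker's own z axis and vertical above 0.3 rad).
It also fails if it takes over 69 s, if anything falls off the work surface, if the arm or the gripper's body presses on something with over 40 N, if the wrist force passes 120 N, or if a joint passes its speed limit or range.

## Working session

There is one attempt and no reset: what is moved stays moved. The work goes in short steps, Python scripts to look and compute and a tool call to move; the robot and the scene stay as the last step left them, time stands still between calls to the robot, and variables do not carry over. Pictures are saved under pics/ and viewed, at most 10 in all, crops included, and the job is handed in when it is done.

Besides the shell and the picture viewer there is one more tool, called after "Emit:" as a command line: name --argument value ..., lists and objects as JSON in quotes. move_arm: Moves the arm, as the interface text tells. Its arguments: {"type":"object","properties":{"rows":{"type":"array","items":{"type":"array"}},"grip_force":{"type":"number"}},"required":["rows"]}

```bash
mkdir -p pics
cat > h.py <<'E'
import numpy as np, cv2
from plant import *
def save(cam,fn):
    im=capture(cam); cv2.imwrite('pics/'+fn,cv2.cvtColor(im,cv2.COLOR_RGB2BGR)); return im
def loc(cam,l):
    T=get_calibration(cam)['T']; T=np.array(T)
    return [(np.round(T[:3,:3]@np.array(r['location'])+T[:3,3],4).tolist(),round(r['p'],2)) for r in recognise(cam,l)[:2]]
def px2w(cam,uv,z):
    c=get_calibration(cam);K=np.array(c['intrinsics']);T=np.array(c['T'])
    d=T[:3,:3]@np.linalg.solve(K,[uv[0],uv[1],1.]);o=T[:3,3]
    return o+d*(z-o[2])/d[2]
def w2px(cam,p):
    c=get_calibration(cam);K=np.array(c['intrinsics']);T=np.linalg.inv(np.array(c['T']))
    q=K@(T[:3,:3]@np.array(p)+T[:3,3]);return q[:2]/q[2]
E
python3 - <<'E'
from h import *
s=state();print({k:np.round(v,3).tolist() for k,v in s.items()}, hold_point_z if not callable(hold_point_z) else hold_point_z())
for c in ('top','side'):
    save(c,c+'0.png'); print(c,np.round(get_calibration(c)['T'],3).tolist())
    for l in ('power_strip','bracket','lamp_socket','beaker','tape_roll','slide_case','plain_end','cord_end'): print(l,loc(c,l))
E
```

```text
{'t': 0.0, 'joints': [1.204, 0.088, 1.372, 0.0, 1.684, -0.103], 'joint_vel': [0.001, 0.001, -0.0, -0.0, 0.0, -0.001], 'joint_efforts': [0.0, -34.019, -30.243, 0.072, 0.033, -0.0], 'position': [0.143, 0.53, 0.204], 'orientation': [-0.413, -3.114, 0.003], 'wrist_force': [-0.287, 0.76, -0.562], 'moment': [-0.052, 0.008, -0.042], 'grasp_force': 0.0, 'gripper_width': 0.094} 0.0188
top [[0.027, -0.999, 0.037, 0.46], [-1.0, -0.027, -0.012, -0.018], [0.013, -0.036, -0.999, 0.899], [0.0, 0.0, 0.0, 1.0]]
power_strip [([0.4758, 0.0743, 0.0434], 0.92)]
bracket [([0.6701, -0.0418, 0.0215], 0.63)]
lamp_socket [([0.5737, -0.1358, 0.0674], 0.61)]
beaker [([0.5715, -0.3115, 0.0209], 0.84), ([0.6677, -0.0436, 0.0205], 0.27)]
tape_roll [([0.6551, 0.2217, 0.0205], 0.92), ([0.3348, 0.1568, 0.0108], 0.61)]
slide_case []
plain_end [([0.4784, 0.0734, 0.0372], 0.64)]
cord_end [([0.4744, 0.0682, 0.0398], 0.93), ([0.6691, -0.0409, 0.0227], 0.22)]
side [[-0.945, -0.177, 0.276, 0.246], [-0.328, 0.494, -0.805, 0.745], [0.006, -0.851, -0.525, 0.557], [0.0, 0.0, 0.0, 1.0]]
power_strip [([0.4725, 0.1275, 0.0428], 0.81)]
bracket [([0.6663, -0.0276, 0.0231], 0.85), ([0.4713, 0.1292, 0.0401], 0.48)]
lamp_socket [([0.572, -0.123, 0.0426], 0.75)]
beaker [([0.5739, -0.286, 0.0296], 0.57)]
tape_roll [([0.6564, 0.2257, 0.0232], 0.95), ([0.5739, -0.2879, 0.0325], 0.74)]
slide_case [([0.3331, 0.171, 0.0126], 0.9)]
plain_end [([0.468, 0.1283, 0.04], 0.94)]
cord_end [([0.471, 0.1242, 0.0352], 0.67)]
```

View pics/top0.png

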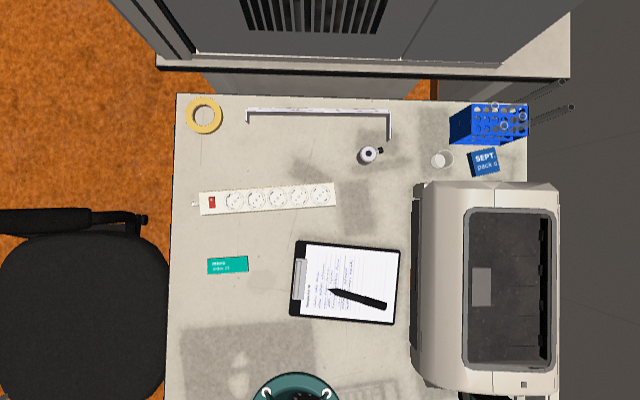

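View pics/side0.png

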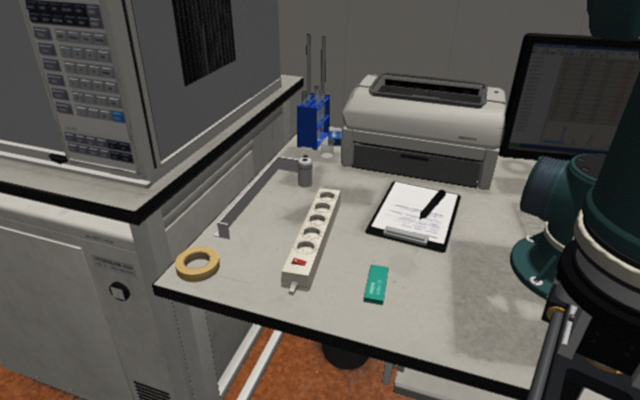

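```bash
cat >> h.py <<'E'
def strip(cam='top',z=0.042):
    """fit strip model footprint (top face) to outline; returns origin x,y,yaw"""
    r=outline_of(cam,'power_strip')[0]; m=r['region'].astype(np.uint8)
    m=cv2.morphologyEx(m,cv2.MORPH_OPEN,np.ones((7,7)))
    n,lab,st,_=cv2.connectedComponentsWithStats(m); m=lab==1+np.argmax(st[1:,4])
    v,u=np.nonzero(m); P=np.array([px2w(cam,(a,b),z)[:2] for a,b in zip(u,v)])
    (c,(w,h),a)=cv2.minAreaRect((P*1000).astype(np.float32)); 
    return r['p'],np.array(c)/1000,(w,h),a,P
E
python3 - <<'E'
from h import *
im=capture('top')
p,c,wh,a,P=strip(); print(p,c,wh,a)
g=cv2.cvtColor(im,cv2.COLOR_RGB2BGR)
a=cv2.resize(g[85:225,180:400],None,fx=3.6,fy=3.6,interpolation=cv2.INTER_CUBIC); cv2.imwrite('pics/c1.png',a)
for l in('bracket','lamp_socket','beaker','slide_case','tape_roll'):
  for cam in ('top',):
    o=outline_of(cam,l)
    for r in o[:1]:
        v,u=np.nonzero(r['region']); print(l,r['p'],u.min(),u.max(),v.min(),v.max(),u.mean(),v.mean())
E
```

```text
Traceback (most recent call last):
  File "h.py", line 20, in strip
    v,u=np.nonzero(m); P=np.array([px2w(cam,(a,b),z)[:2] for a,b in zip(u,v)])
                                   ~~~~^^^^^^^^^^^^^
  File "h.py", line 9, in px2w
    c=get_calibration(cam);K=np.array(c['intrinsics']);T=np.array(c['T'])
ValueError: time passes only in moves, steps and waits
```

```bash
sed -i 's/^from plant import \*/from plant import *\nimport functools\nget_calibration=functools.lru_cache(get_calibration)/' h.py
python3 - <<'E'
from h import *
im=capture('top')
p,c,wh,a,P=strip(); print(p,c,wh,a)
g=cv2.cvtColor(im,cv2.COLOR_RGB2BGR)
a=cv2.resize(g[85:225,180:400],None,fx=3.6,fy=3.6,interpolation=cv2.INTER_CUBIC); cv2.imwrite('pics/c1.png',a)
for l in('bracket','lamp_socket','beaker','slide_case','tape_roll'):
  for cam in ('top',):
    o=outline_of(cam,l)
    for r in o[:1]:
        v,u=np.nonzero(r['region']); print(l,r['p'],u.min(),u.max(),v.min(),v.max(),u.mean(),v.mean())
E
```

```text
0.8 [0.47618954 0.07206493] (50.43440628051758, 288.32305908203125) 5.531136989593506
bracket 0.65 244 391 108 140 321.2809523809524 114.18730158730159
lamp_socket 0.88 356 382 146 165 367.35977337110484 154.76487252124645
beaker 0.64 430 453 150 168 441.7869318181818 159.69886363636363
slide_case 0.84 207 248 256 274 227.1219135802469 264.99228395061726
tape_roll 0.82 186 222 98 133 203.34753661784288 116.71371504660453
```

View pics/c1.png

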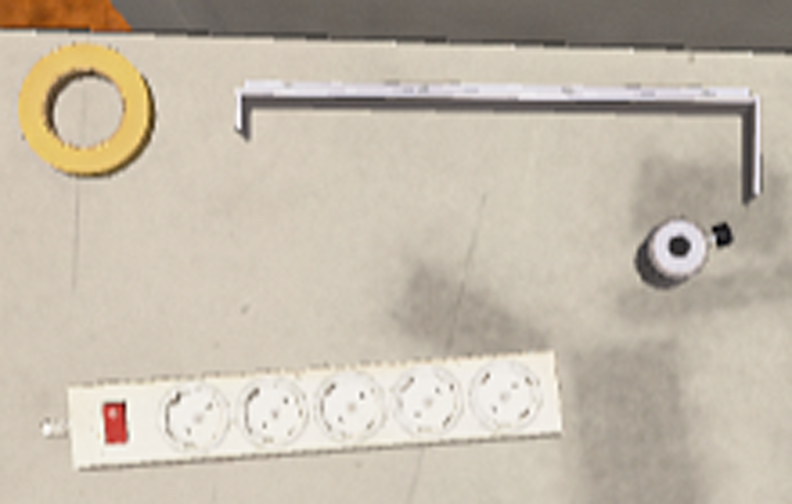

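Run:
```python
from h import *
f=lambda u,v,z:np.round(px2w('top',(180+(u)/3.6,85+(v)/3.6),z),4)
for n,u,v,z in [('BL',68,387,.042),('BR',554,352,.042),('FR',562,433,.042),('FL',75,470,.042),('railL',245,96,.038),('railR',745,101,.038),('railLb',248,106,0),('railRb',742,113,0),('platetop far',752,102,.038),('platetop near',752,197,.038),('tab near top',241,130,.038),('lamp top',679,247,.068),('deskedge L',10,32,0),('deskedgeR',780,51,0)]: print(n,f(u,v,z))
g=lambda u,v,z:np.round(px2w('top',(u,v),z),4)
print('beaker',g(441.8,160,.03),'case',g(207,256,.012),g(248,274,.012),'tape',g(203,116.7,.015),'shelf?',g(300,73,0),g(300,73,.2), get_calibration('top')['intrinsics'])
```

```text
BL [0.4864 0.2165 0.042 ]
BR [ 0.5149 -0.0691  0.042 ]
FR [ 0.4671 -0.075   0.042 ]
FL [0.4378 0.2106 0.042 ]
railL [0.663  0.1189 0.038 ]
railR [ 0.6689 -0.1801  0.038 ]
railLb [0.6658 0.1228 0.    ]
railRb [ 0.6705 -0.1856  0.    ]
platetop far [ 0.6684 -0.1844  0.038 ]
platetop near [ 0.6112 -0.1855  0.038 ]
tab near top [0.6425 0.1206 0.038 ]
lamp top [ 0.5757 -0.1381  0.068 ]
deskedge L [0.7078 0.2722 0.    ]
deskedgeR [ 0.7103 -0.2086  0.    ]
beaker [ 0.5716 -0.3031  0.03  ] case [0.3493 0.202  0.012 ] [0.3125 0.1115 0.012 ] tape [0.6543 0.2211 0.015 ] shelf? [0.7633 0.0109 0.    ] [0.6959 0.0045 0.2   ] [[403.29809172   0.         314.51188966]
 [  0.         403.29809172 193.07621331]
 [  0.           0.           1.        ]]
```

```bash
cat >> h.py <<'E'
from scipy.spatial.transform import Rotation as Rn
def plan(x,y,z,ang,n,fingers=100):
    """rows to bring TCP to x,y,z with tool y axis at world angle ang (tool down)"""
    s=state();R=Rn.from_rotvec(s['orientation']).as_matrix();p=np.array(s['position'])
    a0=np.arctan2(R[1,1],R[0,1]); d=(np.array([x,y,z])-p)/n; da=(ang-a0+np.pi)%(2*np.pi)-np.pi
    # tilt correction
    print('at',np.round(p,4),'ang',round(a0,3),'tilt',np.round(R[:2,2],3),'F',np.round(s['wrist_force'],1),'t',round(s['t'],2))
    for i in range(n):
        a=a0+da*i/n; xt=np.array([np.sin(a),-np.cos(a)]); xt=np.array([-np.sin(a),np.cos(a)])*0+np.array([-np.sin(a),np.cos(a)])
        yt=np.array([np.cos(a),np.sin(a)]); xt=np.array([-yt[1],yt[0]])
        print([fingers,[round(100*d[:2]@xt,2),round(100*d[:2]@yt,2),round(-100*d[2],2)],[0,0,round(-da/n,3)]])
E
python3 - <<'E'
from h import *
plan(.425,.066,.12,1.671,10)
E
```

```text
at [0.1434 0.531  0.2055] ang 1.307 tilt [0. 0.] F [-0.   0.2  1. ] t 1.35
[100, [np.float64(-3.93), np.float64(-3.75), np.float64(0.85)], [0, 0, np.float64(-0.036)]]
[100, [np.float64(-3.79), np.float64(-3.9), np.float64(0.85)], [0, 0, np.float64(-0.036)]]
[100, [np.float64(-3.65), np.float64(-4.03), np.float64(0.85)], [0, 0, np.float64(-0.036)]]
[100, [np.float64(-3.5), np.float64(-4.16), np.float64(0.85)], [0, 0, np.float64(-0.036)]]
[100, [np.float64(-3.34), np.float64(-4.29), np.float64(0.85)], [0, 0, np.float64(-0.036)]]
[100, [np.float64(-3.19), np.float64(-4.4), np.float64(0.85)], [0, 0, np.float64(-0.036)]]
[100, [np.float64(-3.02), np.float64(-4.52), np.float64(0.85)], [0, 0, np.float64(-0.036)]]
[100, [np.float64(-2.86), np.float64(-4.62), np.float64(0.85)], [0, 0, np.float64(-0.036)]]
[100, [np.float64(-2.69), np.float64(-4.73), np.float64(0.85)], [0, 0, np.float64(-0.036)]]
[100, [np.float64(-2.51), np.float64(-4.82), np.float64(0.85)], [0, 0, np.float64(-0.036)]]
```

Emit:
move_arm --rows '[[100,[-3.9,-3.8,0.85],[0,0,-0.036]],[100,[-3.8,-3.9,0.85],[0,0,-0.036]],[100,[-3.65,-4.0,0.85],[0,0,-0.036]],[100,[-3.5,-4.15,0.85],[0,0,-0.036]],[100,[-3.35,-4.3,0.85],[0,0,-0.036]]]'

```text
t: 1.98
position: [0.2845, 0.2968, 0.163]
orientation: [0.129, 3.138, 0.001]
wrist_force: [0.2, 0.6, 0.6]
gripper_width: 0.0942
grasp_force: 0.0
```

Emit:
move_arm --rows '[[100,[-3.2,-4.4,0.85],[0,0,-0.036]],[100,[-3.0,-4.5,0.85],[0,0,-0.036]],[100,[-2.85,-4.6,0.85],[0,0,-0.036]],[100,[-2.7,-4.75,0.85],[0,0,-0.036]],[100,[-2.5,-4.8,0.85],[0,0,-0.036]]]'

```text
t: 2.6
position: [0.4247, 0.0641, 0.1206]
orientation: [-0.152, 3.137, 0.001]
wrist_force: [0.2, 0.6, -0.3]
gripper_width: 0.0943
grasp_force: 0.0
```

```bash
sed -i 's/round(100\*d\[:2\]@xt,2),round(100\*d\[:2\]@yt,2),round(-100\*d\[2\],2)/*[round(float(q)*100,2) for q in (d[:2]@xt,d[:2]@yt,-d[2])]/; s/round(-da\/n,3)/round(float(-da\/n),3)/' h.py
python3 - <<'E'
from h import *
plan(.428,.0665,.012,1.671,5)
E
```

```text
at [0.4247 0.0641 0.1206] ang 1.668 tilt [0.001 0.   ] F [ 0.2  0.6 -0.3] t 2.6
[100, [-0.07, 0.04, 2.17], [0, 0, -0.001]]
[100, [-0.07, 0.04, 2.17], [0, 0, -0.001]]
[100, [-0.07, 0.04, 2.17], [0, 0, -0.001]]
[100, [-0.07, 0.04, 2.17], [0, 0, -0.001]]
[100, [-0.07, 0.04, 2.17], [0, 0, -0.001]]
```

Emit:
move_arm --rows '[[100,[0,0,2.15],[0,0,0]],[100,[0,0,2.15],[0,0,0]],[100,[0,0,2.15],[0,0,0]],[100,[0,0,2.15],[0,0,0]],[100,[0,0.2,2.15],[0,0,0]]]'

```text
t: 3.22
position: [0.4238, 0.0677, 0.0125]
orientation: [-0.151, 3.137, 0.0]
wrist_force: [0.3, 0.4, -0.1]
gripper_width: 0.0936
grasp_force: 0.0
```

Emit:
move_arm --rows '[[100,[-0.3,0,0],[0,0,0]],[100,[-0.3,0,0],[0,0,0]],[100,[-0.3,0,0],[0,0,0]],[100,[-0.3,0,0],[0,0,0]],[100,[-0.3,0,0],[0,0,0]]]'

```text
t: 3.85
position: [0.4391, 0.0692, 0.0134]
orientation: [-0.151, 3.137, 0.0]
wrist_force: [-0.7, -0.3, -0.1]
gripper_width: 0.0943
grasp_force: 0.0
```

Emit:
move_arm --rows '[[100,[-0.3,0,0],[0,0,0]],[100,[-0.3,0,0],[0,0,0]],[100,[-0.3,0,0],[0,0,0]],[100,[-0.3,0,0],[0,0,0]],[100,[-0.3,0,0],[0,0,0]]]'

```text
t: 4.47
position: [0.4534, 0.0706, 0.0128]
orientation: [0.151, -3.137, -0.0]
wrist_force: [-2.0, -0.5, 1.4]
gripper_width: 0.0939
grasp_force: 1.3
```

Emit:
move_arm --rows '[[100,[-0.5,-0.05,0],[0,0,-0.008]],[100,[-0.6,-0.07,0],[0,0,-0.008]],[100,[-0.63,-0.07,0],[0,0,-0.008]],[100,[-0.63,-0.08,0],[0,0,-0.008]],[100,[-0.63,-0.08,0],[0,0,-0.008]]]'

```text
t: 5.1
position: [0.4841, 0.0705, 0.0128]
orientation: [-0.215, 3.134, 0.0]
wrist_force: [-1.5, -1.1, -0.5]
gripper_width: 0.094
grasp_force: 0.7
```

Emit:
move_arm --rows '[[100,[-0.63,-0.09,0],[0,0,-0.008]],[100,[-0.63,-0.09,0],[0,0,-0.008]],[100,[-0.63,-0.1,0],[0,0,-0.008]],[100,[-0.63,-0.1,0],[0,0,-0.008]],[100,[-0.5,-0.08,0],[0,0,-0.008]]]'

```text
t: 5.72
position: [0.5145, 0.0705, 0.013]
orientation: [-0.277, 3.129, 0.0]
wrist_force: [-1.3, -0.2, -1.4]
gripper_width: 0.0937
grasp_force: 0.9
```

Run:
```python
from h import *
im=save('top','t2.png'); 
p,c,wh,a,P=strip(); print(p,c,wh,a)
plan(.548,.0706,.0125,1.784,5)
```

```text
0.77 [ 0.56555804 -0.03933252] (51.795223236083984, 53.16040802001953) 9.736114501953125
at [0.5152 0.0705 0.0133] ang 1.747 tilt [0.002 0.   ] F [-0.7  0.1 -0.4] t 5.83
[100, [-0.65, -0.11, 0.02], [0, 0, -0.007]]
[100, [-0.65, -0.12, 0.02], [0, 0, -0.007]]
[100, [-0.64, -0.12, 0.02], [0, 0, -0.007]]
[100, [-0.64, -0.13, 0.02], [0, 0, -0.007]]
[100, [-0.64, -0.13, 0.02], [0, 0, -0.007]]
```

View pics/t2.png

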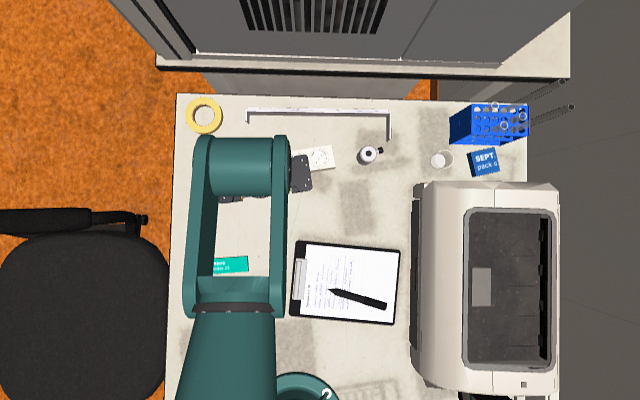

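Emit:
move_arm --rows '[[100,[-0.6,-0.11,0.02],[0,0,-0.008]],[100,[-0.65,-0.12,0.02],[0,0,-0.008]],[100,[-0.65,-0.12,0.02],[0,0,-0.008]],[100,[-0.64,-0.13,0.0],[0,0,-0.008]],[100,[-0.5,-0.1,0.0],[0,0,-0.007]]]'

```text
t: 6.45
position: [0.5455, 0.0706, 0.0124]
orientation: [0.338, -3.123, -0.0]
wrist_force: [-3.5, 0.2, 2.7]
gripper_width: 0.0942
grasp_force: 1.8
```

Emit:
move_arm --rows '[[100,[0.5,0,0],[0,0,0]],[100,[1,0,0],[0,0,0]],[100,[3,0,0],[0,0,0]],[100,[2,0,-5],[0,0,0]],[100,[0,0,-5],[0,0,0]]]'

```text
t: 7.08
position: [0.4791, 0.0564, 0.1124]
orientation: [0.337, -3.121, -0.0]
wrist_force: [1.6, 0.6, 0.5]
gripper_width: 0.0938
grasp_force: 0.0
```

Emit:
move_arm --rows '[[60,[5,0,0],[0,0,0]],[25,[5.5,0,0],[0,0,0]],[25,[6,0,0],[0,0,0]],[25,[6,0,0],[0,0,0]],[25,[5,0,0],[0,0,0]]]'

```text
t: 7.7
position: [0.2109, -0.002, 0.1116]
orientation: [-0.339, 3.122, -0.002]
wrist_force: [-0.2, -0.5, 2.0]
gripper_width: 0.0473
grasp_force: 0.0
```

Run:
```python
from h import *
im=save('top','t3.png')
p,c,wh,a,P=strip(); print(p,c,wh,a)
s=state();print(s['position'],s['gripper_width'],s['t'])
g=cv2.cvtColor(im,cv2.COLOR_RGB2BGR)
cv2.imwrite('pics/c3.png',cv2.resize(g[85:225,180:400],None,fx=3.6,fy=3.6,interpolation=cv2.INTER_CUBIC))
```

```text
0.65 [0.57416943 0.07722771] (56.58561706542969, 291.5631408691406) 12.611943244934082
[ 0.21022721 -0.00234436  0.11045402] 0.039488190574388474 7.8
```

View pics/c3.png

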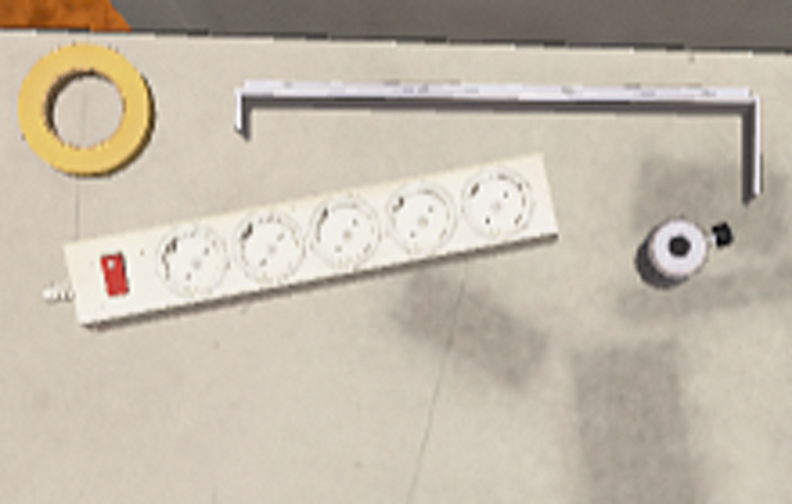

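```bash
cat >> h.py <<'E'
C=np.array([.668,-.031]);PS=.016
EX=np.array([np.cos(PS),np.sin(PS)]);EY=np.array([-EX[1],EX[0]])
w2b=lambda p:np.array([(np.array(p)[:2]-C)@EX,(np.array(p)[:2]-C)@EY])
b2w=lambda b:C+b[0]*EX+b[1]*EY
def corners(BL,BR,FR,FL,off=(180,85),f=3.6):
    W=[px2w('top',(off[0]+u/f,off[1]+v/f),.042)[:2] for u,v in (BL,BR,FR,FL)]
    B=[w2b(w) for w in W]; L=(B[0]+B[3])/2;R=(B[1]+B[2])/2; d=(L-R)/np.linalg.norm(L-R)
    th=np.arctan2(-d[0],d[1]); c=(L+R)/2
    # model: exact sizes around the centre, bracket frame
    n=np.array([-d[1],d[0]]) # towards front (-x)
    bp=c-d*.1475-n*.027; bc=c+d*.1475-n*.027
    print('theta',th.round(3),'len',np.linalg.norm(L-R).round(4),'centre',c.round(4),'backplain',bp.round(4),'backcord',bc.round(4))
    ax=np.array([-.092,-.107]); print('lamp clearance to front line',((ax-bp)@n-.072).round(4))
    return c,d,n,th
E
python3 - <<'E'
from h import *
corners((64,244),(541,154),(557,234),(85,325))
print(w2b([.5757,-.1381]))
E
```

```text
theta 0.202 len 0.2855 centre [-0.0884  0.108 ] backplain [-0.0323 -0.0311] backcord [-0.0915  0.2579]
lamp clearance to front line 0.0017
[-0.09400171 -0.10560955]
```

Run:
```python
from h import *
d=np.array([-.2006,.9797]);e=np.array([-.118,.2525]);t=b2w(e+d*.025);print(t,w2b([.654,.221]))
plan(*t,.09,.218,10,25)
```

```text
[0.54056905 0.24398889] [-0.00996638  0.25219174]
at [ 0.2102 -0.0023  0.1105] ang 1.783 tilt [-0.001 -0.   ] F [ 1.5  0.6 -0. ] t 7.8
[25, [-3.75, 1.71, 0.2], [0, 0, 0.156]]
[25, [-3.43, 2.28, 0.2], [0, 0, 0.156]]
[25, [-3.04, 2.78, 0.2], [0, 0, 0.156]]
[25, [-2.57, 3.22, 0.2], [0, 0, 0.156]]
[25, [-2.03, 3.58, 0.2], [0, 0, 0.156]]
[25, [-1.45, 3.86, 0.2], [0, 0, 0.156]]
[25, [-0.83, 4.04, 0.2], [0, 0, 0.156]]
[25, [-0.19, 4.12, 0.2], [0, 0, 0.156]]
[25, [0.45, 4.1, 0.2], [0, 0, 0.156]]
[25, [1.08, 3.98, 0.2], [0, 0, 0.156]]
```

Emit:
move_arm --rows '[[25,[-3.75,1.7,0.2],[0,0,0.156]],[25,[-3.45,2.3,0.2],[0,0,0.156]],[25,[-3.05,2.8,0.2],[0,0,0.156]],[25,[-2.55,3.2,0.2],[0,0,0.156]],[25,[-2.05,3.6,0.2],[0,0,0.156]]]'

```text
t: 8.43
position: [0.376, 0.123, 0.1024]
orientation: [0.865, 3.018, 0.001]
wrist_force: [-0.2, -0.6, 0.1]
gripper_width: 0.0231
grasp_force: 0.0
```

Emit:
move_arm --rows '[[25,[-1.45,3.85,0.2],[0,0,0.156]],[25,[-0.85,4.05,0.2],[0,0,0.156]],[25,[-0.2,4.1,0.2],[0,0,0.156]],[25,[0.45,4.1,0.2],[0,0,0.156]],[25,[1.1,4.0,0.2],[0,0,0.156]]]'

```text
t: 9.05
position: [0.5393, 0.249, 0.0922]
orientation: [1.949, 2.463, 0.002]
wrist_force: [0.2, 0.2, 1.2]
gripper_width: 0.0237
grasp_force: 0.0
```

Run:
```python
from h import *
plan(.5406,.244,.012,.218,5,25)
```

```text
at [0.5393 0.249  0.0922] ang 0.232 tilt [0.001 0.001] F [0.2 0.2 1.2] t 9.05
[25, [-0.1, 0.0, 1.6], [0, 0, 0.003]]
[25, [-0.1, 0.0, 1.6], [0, 0, 0.003]]
[25, [-0.1, 0.0, 1.6], [0, 0, 0.003]]
[25, [-0.1, 0.0, 1.6], [0, 0, 0.003]]
[25, [-0.1, 0.0, 1.6], [0, 0, 0.003]]
```

Emit:
move_arm --rows '[[25,[0,0,1.6],[0,0,0.003]],[25,[0,0,1.6],[0,0,0.003]],[25,[0,0,1.6],[0,0,0.003]],[25,[0,0,1.6],[0,0,0.003]],[25,[0,0,1.6],[0,0,0.003]]]'

```text
t: 9.68
position: [0.5376, 0.2471, 0.0117]
orientation: [-1.963, -2.453, -0.0]
wrist_force: [-1.2, 0.2, 0.3]
gripper_width: 0.0232
grasp_force: 0.0
```

Emit:
move_arm --rows '[[25,[-0.5,0,0],[0,0,0]],[25,[-0.3,0,0],[0,0,0]],[25,[-0.3,0,0],[0,0,0]],[25,[-0.3,0,0],[0,0,0]],[25,[-0.3,0,0],[0,0,0]]]'

```text
t: 10.3
position: [0.542, 0.2307, 0.0131]
orientation: [1.962, 2.453, 0.001]
wrist_force: [-0.3, -0.1, 0.1]
gripper_width: 0.0236
grasp_force: 0.0
```

Emit:
move_arm --rows '[[25,[-0.3,0,0],[0,0,0]],[25,[-0.3,0,0],[0,0,0]],[25,[-0.3,0,0],[0,0,0]],[25,[-0.2,0,0],[0,0,0]],[25,[-0.2,0,0],[0,0,0]]]'

```text
t: 10.92
position: [0.5448, 0.2185, 0.013]
orientation: [1.962, 2.454, 0.002]
wrist_force: [-0.6, 3.6, 2.8]
gripper_width: 0.0235
grasp_force: 1.7
```

Run:
```python
from h import *
s=state();p=s['position'];d=np.array([-.2006,.9797])
print(w2b(p), 'tip face along d from centre', (w2b(p)-[-.0884,.108])@d-.008, 'lateral',(w2b(p)-[-.0884,.108])@[-.9797,-.2006])
im=save('top','t4.png')
g=cv2.cvtColor(im,cv2.COLOR_RGB2BGR)
cv2.imwrite('pics/c4.png',cv2.resize(g[85:225,180:400],None,fx=3.6,fy=3.6,interpolation=cv2.INTER_CUBIC))
```

```text
[-0.1191766   0.25140769] tip face along d from centre 0.13867030043936857 lateral 0.001384257305049978
```

View pics/c4.png

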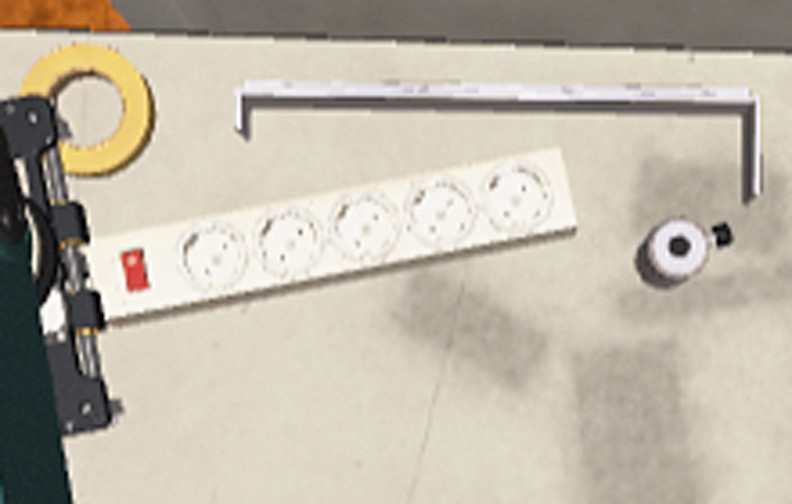

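Emit:
move_arm --rows '[[25,[-0.5,0.02,0],[0,0,0]],[25,[-0.6,0.03,0],[0,0,0]],[25,[-0.6,0.03,0],[0,0,0]],[25,[-0.6,0.03,0],[0,0,0]],[25,[-0.6,0.03,0],[0,0,0]]]'

```text
t: 11.6
position: [0.5524, 0.1897, 0.0126]
orientation: [-1.962, -2.453, -0.0]
wrist_force: [-0.7, 3.1, 2.4]
gripper_width: 0.0235
grasp_force: 1.9
```

Emit:
move_arm --rows '[[25,[-0.6,0.03,0],[0,0,0]],[25,[-0.6,0.03,0],[0,0,0]],[25,[-0.6,0.03,0],[0,0,0]],[25,[-0.6,0.03,0],[0,0,0]],[25,[-0.4,0.02,0],[0,0,0]]]'

```text
t: 12.22
position: [0.5599, 0.1628, 0.0126]
orientation: [-1.962, -2.453, 0.0]
wrist_force: [-0.7, 3.3, 2.7]
gripper_width: 0.0233
grasp_force: 1.7
```

Run:
```python
from h import *
s=state();print(w2b(s['position']))
im=save('top','t5.png')
g=cv2.cvtColor(im,cv2.COLOR_RGB2BGR)
cv2.imwrite('pics/c5.png',cv2.resize(g[85:225,180:400],None,fx=3.6,fy=3.6,interpolation=cv2.INTER_CUBIC))
```

```text
[-0.10498416  0.19548171]
```

View pics/c5.png

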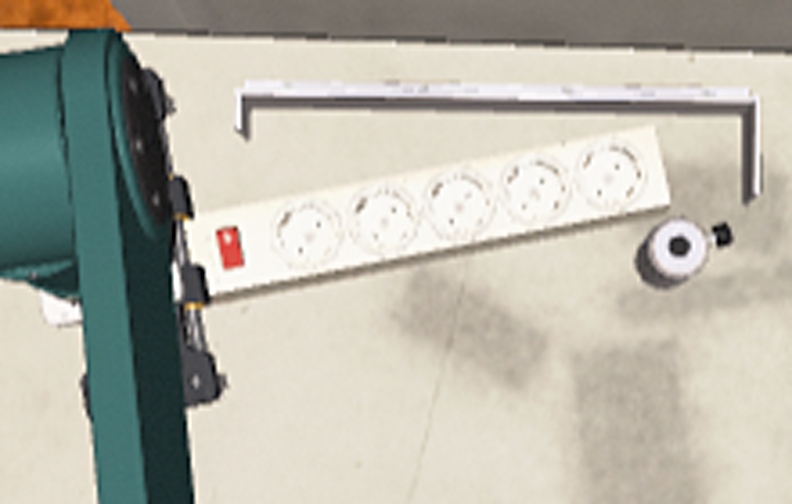

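Run:
```python
from h import *
f=lambda u,v,z=.042:w2b(px2w('top',(180+u/3.6,85+v/3.6),z)[:2]).round(4)
for q in((656,126),(669,205),(215,296),(195,212)):print(f(*q))
d=np.array([-.2006,.9797]);n=np.array([-.9797,-.2006]);s=w2b(state()['position'])
print('from tcp: backplain',s-d*(.303)-n*.0255, 'front',s-d*.303+n*.0285)
```

```text
[-0.0182 -0.0953]
[-0.0654 -0.1033]
[-0.1229  0.165 ]
[-0.0731  0.1777]
from tcp: backplain [-0.01906858 -0.09676951] front [-0.07197238 -0.10760191]
```

Emit:
move_arm --rows '[[25,[-0.5,0.02,0],[0,0,0]],[25,[-0.6,0.03,0],[0,0,0]],[25,[-0.6,0.03,0],[0,0,0]],[25,[-0.6,0.03,0],[0,0,0]],[25,[-0.6,0.03,0],[0,0,0]]]'

```text
t: 12.9
position: [0.5676, 0.1347, 0.0125]
orientation: [-1.962, -2.453, 0.0]
wrist_force: [0.1, 3.2, 2.3]
gripper_width: 0.0234
grasp_force: 1.5
```

Emit:
move_arm --rows '[[25,[-0.3,0.01,0],[0,0,0]],[25,[-0.2,0.01,0],[0,0,0]],[25,[-0.2,0.01,0],[0,0,0]],[25,[-0.2,0.01,0],[0,0,0]],[25,[-0.2,0.01,0],[0,0,0]]]'

```text
t: 13.52
position: [0.5704, 0.1245, 0.0125]
orientation: [-1.962, -2.453, 0.0]
wrist_force: [-1.1, 2.8, 0.9]
gripper_width: 0.0236
grasp_force: 1.4
```

Emit:
move_arm --rows '[[25,[-0.1,0,0],[0,0,0]],[25,[-0.1,0,0],[0,0,0]],[25,[-0.1,0,0],[0,0,0]]]'

```text
t: 13.9
position: [0.5711, 0.1216, 0.0126]
orientation: [-1.962, -2.453, 0.0]
wrist_force: [-0.4, 2.5, 0.6]
gripper_width: 0.0237
grasp_force: 1.2
```

Run:
```python
from h import *
s=state();print(w2b(s['position']))
d=np.array([-.2006,.9797]);n=np.array([-.9797,-.2006]);s=w2b(state()['position'])
print('from tcp: backplain',s-d*(.303)-n*.0255, 'front',s-d*.303+n*.0285,'backcord',s-d*.015-n*.0255)
im=save('top','t6.png')
g=cv2.cvtColor(im,cv2.COLOR_RGB2BGR)
cv2.imwrite('pics/c6.png',cv2.resize(g[85:225,180:400],None,fx=3.6,fy=3.6,interpolation=cv2.INTER_CUBIC))
```

```text
[-0.09443788  0.15410053]
from tcp: backplain [-0.00867373 -0.13763327] front [-0.06157753 -0.14846567] backcord [-0.06644653  0.14452033]
```

View pics/c6.png

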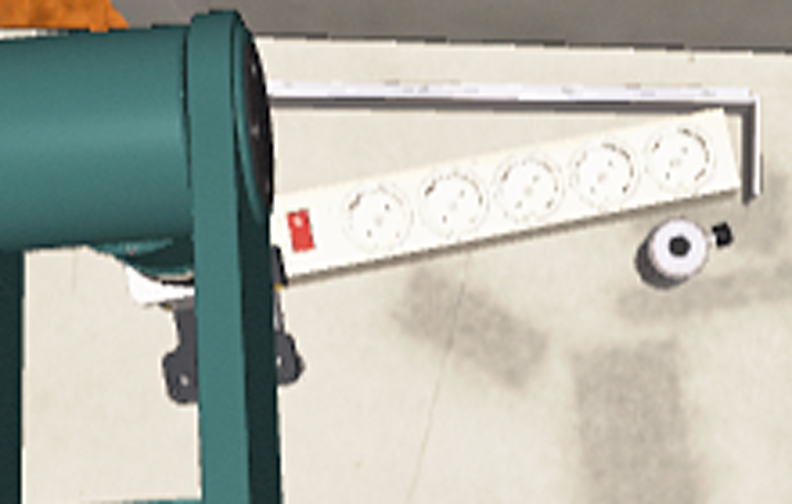

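Emit:
move_arm --rows '[[25,[-0.1,0,0],[0,0,0]],[25,[-0.1,0,0],[0,0,0]],[25,[-0.1,0,0],[0,0,0]],[25,[0,0,0],[0,0,0]]]'

```text
t: 14.45
position: [0.5718, 0.1185, 0.0125]
orientation: [1.962, 2.453, -0.001]
wrist_force: [0.0, 2.0, -1.0]
gripper_width: 0.0235
grasp_force: 0.7
```

Emit:
move_arm --rows '[[25,[0.5,0,0],[0,0,0]],[25,[1.5,0,0],[0,0,0]],[25,[1.0,0,-1],[0,0,0]],[25,[0,0,-4],[0,0,0]],[25,[0,0,-4],[0,0,0]]]'

```text
t: 15.08
position: [0.5648, 0.1489, 0.104]
orientation: [-1.961, -2.454, 0.001]
wrist_force: [0.9, 0.3, 0.5]
gripper_width: 0.0231
grasp_force: 0.0
```

Run:
```python
from h import *
t=b2w([-.129,.0898]);print(t)
plan(*t,.1,1.787,10,25)
```

```text
[0.53757977 0.05672459]
at [0.5648 0.1489 0.104 ] ang 0.223 tilt [-0. -0.] F [0.9 0.3 0.5] t 15.07
[25, [-0.84, -0.47, 0.04], [0, 0, -0.156]]
[25, [-0.76, -0.59, 0.04], [0, 0, -0.156]]
[25, [-0.65, -0.7, 0.04], [0, 0, -0.156]]
[25, [-0.54, -0.8, 0.04], [0, 0, -0.156]]
[25, [-0.41, -0.87, 0.04], [0, 0, -0.156]]
[25, [-0.26, -0.92, 0.04], [0, 0, -0.156]]
[25, [-0.12, -0.95, 0.04], [0, 0, -0.156]]
[25, [0.03, -0.96, 0.04], [0, 0, -0.156]]
[25, [0.18, -0.94, 0.04], [0, 0, -0.156]]
[25, [0.33, -0.9, 0.04], [0, 0, -0.156]]
```

Emit:
move_arm --rows '[[25,[-0.85,-0.45,0],[0,0,-0.156]],[25,[-0.75,-0.6,0],[0,0,-0.156]],[25,[-0.65,-0.7,0],[0,0,-0.156]],[25,[-0.55,-0.8,0],[0,0,-0.156]],[25,[-0.4,-0.85,0],[0,0,-0.156]]]'

```text
t: 15.7
position: [0.5519, 0.1024, 0.1036]
orientation: [0.873, 3.017, 0.0]
wrist_force: [0.4, -0.1, 1.0]
gripper_width: 0.0233
grasp_force: 0.0
```

Emit:
move_arm --rows '[[25,[-0.25,-0.9,0],[0,0,-0.156]],[25,[-0.1,-0.95,0],[0,0,-0.156]],[25,[0.05,-0.95,0],[0,0,-0.156]],[25,[0.2,-0.95,0],[0,0,-0.156]],[25,[0.35,-0.9,0],[0,0,-0.156]]]'

```text
t: 16.32
position: [0.5375, 0.0569, 0.1036]
orientation: [-0.34, 3.122, -0.0]
wrist_force: [0.1, -0.2, -0.0]
gripper_width: 0.0238
grasp_force: 0.0
```

Run:
```python
from h import *
t=b2w([-.129,.0898])
plan(*t,.0125,1.787,5,25)
capture('top')
p,c,wh,a,P=strip(); print(p,c,wh,a)
```

```text
at [0.5375 0.0569 0.1036] ang 1.788 tilt [ 0.001 -0.   ] F [ 0.1 -0.2 -0. ] t 16.32
[25, [-0.0, -0.0, 1.82], [0, 0, 0.0]]
[25, [-0.0, -0.0, 1.82], [0, 0, 0.0]]
[25, [-0.0, -0.0, 1.82], [0, 0, 0.0]]
[25, [-0.0, -0.0, 1.82], [0, 0, 0.0]]
[25, [-0.0, -0.0, 1.82], [0, 0, 0.0]]
0.59 [ 0.6208443  -0.10078915] (56.74732971191406, 152.1458282470703) 11.964653015136719
```

Emit:
move_arm --rows '[[25,[0.5,0,1.8],[0,0,0]],[25,[0,0,1.8],[0,0,0]],[25,[0,0,1.8],[0,0,0]],[25,[0,0,1.8],[0,0,0]],[25,[0,0,1.9],[0,0,0]]]'

```text
t: 17.05
position: [0.5322, 0.0556, 0.01]
orientation: [0.33, -3.124, -0.0]
wrist_force: [-0.8, -0.4, 0.0]
gripper_width: 0.0235
grasp_force: 0.0
```

Emit:
move_arm --rows '[[25,[-0.5,0,0],[0,0,0]],[25,[-0.3,0,0],[0,0,0]],[25,[-0.3,0,0],[0,0,0]],[25,[-0.3,0,0],[0,0,0]],[25,[-0.3,0,0],[0,0,0]]]'

```text
t: 17.68
position: [0.5496, 0.0591, 0.0121]
orientation: [-0.33, 3.123, -0.0]
wrist_force: [0.2, -0.1, -0.2]
gripper_width: 0.0237
grasp_force: 0.0
```

Emit:
move_arm --rows '[[25,[-0.3,0,0],[0,0,0]],[25,[-0.5,-0.08,0],[0,0,0.015]],[25,[-0.5,-0.08,0],[0,0,0.018]],[25,[-0.5,-0.08,0],[0,0,0.018]],[25,[-0.5,-0.07,0],[0,0,0.018]]]'

```text
t: 18.3
position: [0.5723, 0.0604, 0.0114]
orientation: [0.221, -3.133, -0.001]
wrist_force: [-0.7, 1.1, 0.4]
gripper_width: 0.0236
grasp_force: 0.7
```

Run:
```python
from h import *
s=state();print(w2b(s['position']))
im=save('top','t7.png');save('side','s7.png')
g=cv2.cvtColor(im,cv2.COLOR_RGB2BGR)
cv2.imwrite('pics/c7.png',cv2.resize(g[85:225,180:400],None,fx=3.6,fy=3.6,interpolation=cv2.INTER_CUBIC))
```

```text
[-0.09421208  0.09296891]
```

View pics/c7.png

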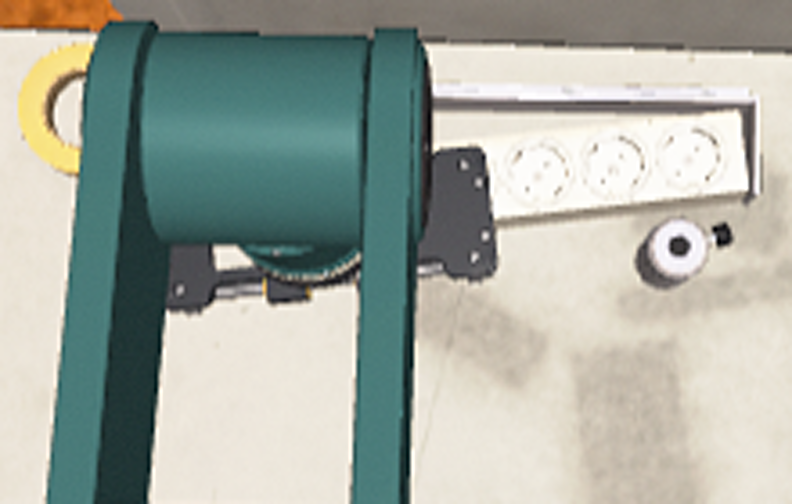

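Emit:
move_arm --rows '[[25,[-0.5,-0.06,0],[0,0,0.024]],[25,[-0.5,-0.05,0],[0,0,0.024]],[25,[-0.5,-0.04,0],[0,0,0.024]],[25,[-0.4,-0.03,0],[0,0,0.022]],[25,[-0.3,-0.01,0],[0,0,0.018]]]'

```text
t: 19.02
position: [0.5946, 0.0607, 0.0116]
orientation: [0.045, -3.141, -0.0]
wrist_force: [-1.8, 0.2, -0.3]
gripper_width: 0.0234
grasp_force: 0.7
```

Emit:
move_arm --rows '[[25,[-0.2,0,0],[0,0,0.012]],[25,[-0.15,0,0],[0,0,0]],[25,[-0.1,0,0],[0,0,0]],[25,[-0.1,0,0],[0,0,0]]]'

```text
t: 19.52
position: [0.5998, 0.0607, 0.0116]
orientation: [-0.028, 3.141, 0.0]
wrist_force: [-0.7, 1.2, 0.0]
gripper_width: 0.0235
grasp_force: 0.6
```

Run:
```python
from h import *
s=state();print(w2b(s['position']));plan(.6,.06,.012,1.587,1,25)
```

```text
[-0.06669828  0.09281283]
at [0.5998 0.0607 0.0116] ang 1.589 tilt [0. 0.] F [-0.7  1.2  0. ] t 19.52
[25, [-0.02, -0.07, -0.04], [0, 0, 0.002]]
```

Emit:
move_arm --rows '[[25,[-0.1,0,0],[0,0,0]],[25,[-0.1,0,0],[0,0,0]],[25,[-0.1,0,0],[0,0,0]]]'

```text
t: 19.9
position: [0.6027, 0.0608, 0.0116]
orientation: [0.028, -3.141, -0.0]
wrist_force: [-2.7, 1.5, 0.8]
gripper_width: 0.0236
grasp_force: 1.0
```

Emit:
move_arm --rows '[[25,[-0.08,0,0],[0,0,0]],[25,[-0.06,0,0],[0,0,0]],[25,[0,0,0],[0,0,0]]]'

```text
t: 20.27
position: [0.6042, 0.0609, 0.0116]
orientation: [-0.028, 3.141, 0.0]
wrist_force: [-2.7, 1.3, 1.0]
gripper_width: 0.0235
grasp_force: 0.9
```

Emit:
move_arm --rows '[[25,[-0.06,0,0],[0,0,0]],[25,[-0.06,0,0],[0,0,0]],[25,[0,0,0],[0,0,0]]]'

```text
t: 20.65
position: [0.6044, 0.0609, 0.0116]
orientation: [0.028, -3.139, -0.0]
wrist_force: [-4.5, 1.0, 3.4]
gripper_width: 0.0236
grasp_force: 2.6
```

Emit:
move_arm --rows '[[25,[0.5,0,0],[0,0,0]],[50,[1.5,-1,0],[0,0,0]],[100,[0,-3,0],[0,0,0]],[100,[0,-4,0],[0,0,0]],[100,[0,-1.8,0],[0,0,0]]]'

```text
t: 21.28
position: [0.588, -0.0396, 0.0121]
orientation: [-0.025, 3.139, -0.002]
wrist_force: [-0.4, 0.8, 0.0]
gripper_width: 0.0598
grasp_force: 0.0
```

Emit:
move_arm --rows '[[100,[-0.6,0,0],[0,0,0]],[100,[-0.4,0,0],[0,0,0]],[100,[-0.4,0,0],[0,0,0]],[100,[-0.3,0,0],[0,0,0]]]'

```text
t: 21.78
position: [0.6045, -0.0363, 0.0115]
orientation: [0.03, -3.141, -0.0]
wrist_force: [-0.1, -0.7, -0.8]
gripper_width: 0.0936
grasp_force: 0.5
```

Emit:
move_arm --rows '[[100,[-0.15,0,0],[0,0,0]],[100,[-0.1,0,0],[0,0,0]],[100,[-0.1,0,0],[0,0,0]]]'

```text
t: 22.15
position: [0.6063, -0.0367, 0.0114]
orientation: [0.027, -3.138, -0.001]
wrist_force: [-5.9, 2.0, 4.5]
gripper_width: 0.094
grasp_force: 3.1
```

Emit:
move_arm --rows '[[100,[-0.1,0,0],[0,0,0]],[100,[0,0,0],[0,0,0]]]'

```text
t: 22.4
position: [0.6063, -0.0367, 0.0114]
orientation: [0.027, -3.136, -0.002]
wrist_force: [-7.5, 1.7, 4.1]
gripper_width: 0.094
grasp_force: 3.7
```

Emit:
move_arm --rows '[[100,[0.4,0,0],[0,0,0]],[100,[2,0,0],[0,0,0]],[100,[3,0,0],[0,0,0]],[100,[3,0,-4],[0,0,0]],[100,[2,0,-5],[0,0,0]]]'

```text
t: 23.02
position: [0.5032, -0.0392, 0.1013]
orientation: [0.028, -3.14, 0.0]
wrist_force: [0.9, -0.1, 0.0]
gripper_width: 0.0941
grasp_force: 0.0
```

Emit:
move_arm --rows '[[100,[5,0,0],[0,0,0]],[100,[5,0,0],[0,0,0]],[100,[5,0,0],[0,0,0]],[100,[4,0,0],[0,0,0]],[100,[4,0,0],[0,0,0]]]'

```text
t: 23.65
position: [0.2743, -0.0435, 0.102]
orientation: [-0.029, 3.138, -0.003]
wrist_force: [-0.6, -0.3, 0.4]
gripper_width: 0.0937
grasp_force: 0.0
```

Run:
```python
from h import *
im=save('top','t8.png');print(state()['position'],state()['t'])
p,c,wh,a,P=strip(); print(p,c,w2b(c),wh,a)
g=cv2.cvtColor(im,cv2.COLOR_RGB2BGR)
cv2.imwrite('pics/c8.png',cv2.resize(g[90:170,235:400],None,fx=4.8,fy=4.8,interpolation=cv2.INTER_CUBIC))
```

```text
[ 0.27071965 -0.04310725  0.10143743] 23.7
0.88 [ 0.63503674 -0.03666714] [-0.03304971 -0.00513903] (59.28117752075195, 287.0312194824219) 1.0427080392837524
```

View pics/c8.png

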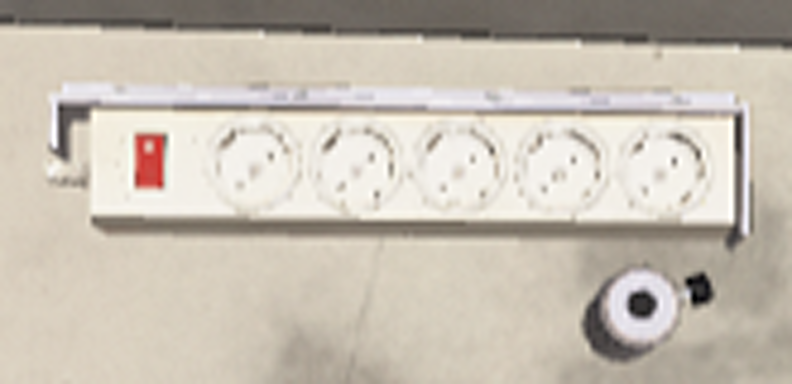

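```bash
python3 -c "
from plant import *
print(sign_off())"
```

```text
the job is handed in; nothing more can be done
None
```

The power strip is back in its bracket and the job is handed in at about 24 s. The last picture shows its back against the rail along its whole length, between the end plate and the short tab. Finger forces read only a few newtons, and I never steered near the beaker, tape roll or slide case. The judging result was not returned.

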